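# Lay a staggered shielding wall

### The arm

A 6-joint arm with a two-finger parallel gripper is mounted at the origin on a cart in front of the work surface, level with it; the furniture and walls round the work are solid. World frame = base frame: x ahead of the robot, y to its left, z up, the work surface at z = 0. Lengths are in m, angles in rad, forces in N, time in s.
With the tool pointing down it reaches from about 0.35 to 0.925 m from the base axis. Payload 6.4 kg.
Tool frame: the origin (TCP) lies at the very end of the fingers, on their centre line; the grasp point (between the pads) lies 19 mm behind it; z points along the fingers, y is the line along which they close (so a half turn about z gives the same grasp; the last joint's range is limited). The gripper opens to 94 mm and grips with 3 to 60 N. Pads are 16 mm wide; open, the fingers measure 119 mm over their backs; the gripper's body (75 mm by 177 mm) begins 78 mm behind the grasp point.
Start: joints at [-1.405, 0.245, 1.558, -0, 1.339, -0.174], TCP at [0.217, -0.613, 0.205] pointing down, gripper open.
Joint ranges: [-3.13, 3.13], [-1.02, 2.26], [0.13, 2.54], [-0.95, 4.09], [0.21, 2.88], [-2.74, 2.74]. Speed limits (rad/s): [2.57, 2.57, 3.14, 3.14, 3.14, 3.14].

### API

Orientations are given as a 3x3 rotation matrix whose columns are the frame's x, y, z axes.
In Python, from plant import get_state, get_image, camera_info, job_done gives the robot as it stands.
- The arm moves only by the tool send_rows, never from a script. Its argument "commands" is a list of rows, each an object with "hand": the opening, from -1 (shut) to 1 (fully open), so that 0 is half open; "translation": the shift along the world's x, y, z in m, a list of three; "yaw": the turn about the world's z in rad. A call has 1 to 20 rows; each row shifts and turns the commanded pose from where the row before left it; what a row does not reach is not made up. A row lasts 1/8 s, in which the tool goes at most 62.5 mm and 10.7 degrees, less where a joint would pass 70% of its speed; a pose out of reach is approached as far as the arm can. A call with a gripper value outside its range is refused whole. The fingers move at their own pace and stop on an object; the grip force is fixed at half the most. Time passes only in rows, so rows that do not move let the fingers close. It gives the time, the measured TCP pose, the force, the opening and the grip force at its end, in the units of the state.
- get_state(): the state, without advancing time (a new reading comes with each control period).
- get_image(name): name is "side" or "top" or "wrist"; returns the picture (384x512x3 uint8, blue, green, red); there is no depth.
- camera_info(name): a dict with "fovy" (degrees; the focal length in pixels is half the picture's height over the tangent of half this angle, whatever the lens; pixels are square), "cx", "cy" (the principal point, pixels), "T" (4x4, takes a point from camera to world coordinates). Camera axes: x right, y down, z forward; pixel columns grow to the right and rows downward; lengths in m; the calibration is good to about 2 mm. A picture is of the moment at which its call begins: read the wrist's pose just before it. camera_info takes no time and is no camera call; for the wrist camera it gives the pose at the moment of the call.
- job_done(): hands the job in; it is judged then, once.
The state is a dict: "time": time; "joints": joint angles; "joint_velocities": joint speeds; "joint_torque": joint torques, N m; "eef_pos": TCP position; "tool_rot": TCP orientation; "force": force on the tool from outside, world axes, zero at the start; "torque": the same for the moment, N m; "opening": finger opening in m; "finger_force": force on a finger pad.
Only numpy, scipy, OpenCV 4.12 (cv2) and the standard library are available. Lean on these libraries where they do the work, as an engineer would, in place of code of your own. Each camera call takes 0.05 s, during which the arm holds its last target. There are 200 camera calls.

### The job

Carry on building the shielding wall on the base plate. First finish the bottom course by laying a full-length block on the plate in line with the one already there, its end close against that block's free end; then lay the second course with the joints staggered: the half block lengthwise on top against the upright end stop, and the other full block close beside it, so that it bridges the joint below and the wall ends in a half-block step. Keep the faces in line and every joint closed to within about 5 mm, let go of the wall, and leave the three-quarter block and everything else where it is.

Things in the scene. Friction and masses are not known exactly. Their poses are not given: they have to be found in the camera images.
- base_plate: fixed grey steel plate, 100 x 230 mm, 6 mm thick, on the worktop on the right; origin at the underside, 3 mm from the plate's middle, so that its top is at z = +6 mm. The wall runs along its y axis, centred on x = 0. An upright steel end stop (34 mm wide, 8 mm thick, top 68 mm above the worktop) stands at its right-hand end: its face towards the wall is at y = -100 mm in this frame. The two-block wall reaches from there to about y = +100 mm.
- laid_block: plain grey plastic block, 100 mm long (its y axis) x 40 mm wide (x) x 40 mm high (z); origin at the centre of its underside. The block already laid, loose on the plate: one end is 0 to 2 mm from the end stop, its y axis points along the wall away from the stop, so that its free end is at y = +50 mm in its own frame. Same weight as the other full blocks.
- full_block_a: plain grey plastic block, 100 mm long (its y axis) x 40 mm wide (x) x 40 mm high (z); origin at the centre of its underside. Lies loose and flat on the worktop left of the base plate, in a row along the front edge, long side roughly parallel to that edge (turned up to 0.24 rad). Weighs 0.15 to 0.26 kg. The two full blocks are alike and interchangeable.
- full_block_b: plain grey plastic block, 100 mm long (its y axis) x 40 mm wide (x) x 40 mm high (z); origin at the centre of its underside. Lies loose and flat on the worktop left of the base plate, in a row along the front edge, long side roughly parallel to that edge (turned up to 0.24 rad). Weighs 0.15 to 0.26 kg. The two full blocks are alike and interchangeable.
- half_block: plain grey plastic block, 50 mm long (its y axis) x 40 mm wide (x) x 40 mm high (z); origin at the centre of its underside. Lies loose and flat on the worktop left of the base plate, in a row along the front edge, long side roughly parallel to that edge (turned up to 0.24 rad). Half the length of a full block and about half its weight.
- three_quarter_block: plain grey plastic block, 75 mm long (its y axis) x 40 mm wide (x) x 40 mm high (z); origin at the centre of its underside. Lies loose and flat on the worktop left of the base plate, in a row along the front edge, long side roughly parallel to that edge (turned up to 0.24 rad). A cut block that does not belong in this stretch of wall; leave it alone.
- chem_analyser: fixed bench instrument standing between the loose blocks and the wall, to be kept clear of when carrying: its base, 290 mm wide (y) and 118 mm high, reaches forward (towards the robot) to x = -200 mm in its frame; above that, from 200 up to 355 mm above the worktop, its head overhangs to x = -180 mm. Origin at the centre of its underside. Nothing stands between it and the robot but the row of blocks.
- tube_rack: clear plastic tube rack, 50 x 148 x 55 mm high, empty, standing about 130 mm behind the wall, parallel to it (a bystander); origin at the centre of its underside
- vial_1: small capped clear vial, 23 mm wide, 60 mm high, standing behind the loose blocks (a bystander); origin at the centre of its underside
- vial_2: another such vial, farther left (a bystander)
- mouse: black computer mouse, 100 x 62 x 40 mm, at the far left (a bystander); origin at the centre of its underside
- nacl: small plastic bottle with a screw cap, 52 mm wide, 125 mm high, between the computer and the analyser (a bystander); origin at the centre of its underside
- strip_tube: white round tube with a cap, 47 mm wide, 118 mm high, behind that bottle (a bystander); origin at the centre of its underside

How it is judged:
On the way, in this order (a step that is already met when the one before it is completed fails the run):
1. the bottom course is finished: a full block stands on the plate, released, in line with the laid block and with its end within 8 mm of that block's free end (((x of full_block_a in the frame of laid_block between -0.007 and 0.007 m and y of full_block_a in the frame of laid_block between 0.097 and 0.108 m and z of full_block_a in the frame of laid_block between -0.005 and 0.005 m and angle between the y axis of full_block_a and the y axis of laid_block, either way round below 0.08 rad and angle between full_block_a's own z axis and vertical below 0.06 rad and linear speed of full_block_a below 0.02 m/s and contact force between full_block_a and the fingers below 0.3 N) or (x of full_block_b in the frame of laid_block between -0.007 and 0.007 m and y of full_block_b in the frame of laid_block between 0.097 and 0.108 m and z of full_block_b in the frame of laid_block between -0.005 and 0.005 m and angle between the y axis of full_block_b and the y axis of laid_block, either way round below 0.08 rad and angle between full_block_b's own z axis and vertical below 0.06 rad and linear speed of full_block_b below 0.02 m/s and contact force between full_block_b and the fingers below 0.3 N))), for 0.2 s.
2. the half block lies released on the laid block, against the end stop (x of half_block in the frame of laid_block between -0.007 and 0.007 m and y of half_block in the frame of laid_block between -0.034 and -0.0165 m and z of half_block in the frame of laid_block between 0.035 and 0.045 m and angle between the y axis of half_block and the y axis of laid_block, either way round below 0.08 rad and angle between half_block's own z axis and vertical below 0.06 rad and linear speed of half_block below 0.02 m/s and contact force between half_block and the fingers below 0.3 N), for 0.2 s.
At the end, for the whole second after the job is handed in: Laid block still in place; on the plate a full block continues the laid one; on top the half block lies against the end stop and the other full block beside it, bridging the joint below. Joints closed within 8 mm, faces in line within 7 mm and 0.08 rad; released, at rest (all of step 2 and x of laid_block in the frame of base_plate between -0.008 and 0.008 m and y of laid_block in the frame of base_plate between -0.055 and -0.04 m and angle between the y axis of laid_block and the y axis of base_plate, either way round below 0.08 rad and ((x of full_block_a in the frame of laid_block between -0.007 and 0.007 m and y of full_block_a in the frame of laid_block between 0.097 and 0.108 m and z of full_block_a in the frame of laid_block between -0.005 and 0.005 m and angle between the y axis of each of full_block_a, full_block_b and the y axis of laid_block, either way round below 0.08 rad and angle between each of full_block_a, full_block_b's own z axis and vertical below 0.06 rad and linear speed of each of full_block_a, full_block_b below 0.02 m/s and contact force between each of full_block_a, full_block_b and the fingers below 0.3 N and x of full_block_b in the frame of laid_block between -0.007 and 0.007 m and y of full_block_b in the frame of laid_block between 0.04 and 0.061 m and z of full_block_b in the frame of laid_block between 0.035 and 0.045 m and distance between full_block_b and half_block between 0.0725 and 0.083 m) or (x of full_block_b in the frame of laid_block between -0.007 and 0.007 m and y of full_block_b in the frame of laid_block between 0.097 and 0.108 m and z of full_block_b in the frame of laid_block between -0.005 and 0.005 m and angle between the y axis of each of full_block_b, full_block_a and the y axis of laid_block, either way round below 0.08 rad and angle between each of full_block_b, full_block_a's own z axis and vertical below 0.06 rad and linear speed of each of full_block_b, full_block_a below 0.02 m/s and contact force between each of full_block_b, full_block_a and the fingers below 0.3 N and x of full_block_a in the frame of laid_block between -0.007 and 0.007 m and y of full_block_a in the frame of laid_block between 0.04 and 0.061 m and z of full_block_a in the frame of laid_block between 0.035 and 0.045 m and distance between full_block_a and half_block between 0.0725 and 0.083 m))); the robot touches nothing.
It fails at once if the three-quarter block is shifted by more than 25 mm (distance of three_quarter_block from where it was at the start of the episode above 0.025 m).
It fails at once if a bystander (tube rack, vial, mouse, bottle or tube) is shifted by more than 25 mm (distance of any of tube_rack, vial_1, vial_2, mouse, nacl, strip_tube from where it was at the start of the episode above 0.025 m).
It also fails if it takes over 64 s, if anything falls off the work surface, if the arm or the gripper's body presses on something with over 40 N, if the wrist force passes 120 N, or if a joint passes its speed limit or range.

## Working session

There is one attempt and no reset: what is moved stays moved. The work goes in short steps, Python scripts to look and compute and a tool call to move; the robot and the scene stay as the last step left them, time stands still between calls to the robot, and variables do not carry over. Pictures are saved under pics/ and viewed, at most 10 in all, crops included, and the job is handed in when it is done.

Besides the shell and the picture viewer there is one more tool, called as name(argument=value, ...), one argument or row to a line, values as JSON. send_rows: Moves the arm, as the interface text tells. Its arguments: {"type":"object","properties":{"commands":{"type":"array","items":{"type":"object","properties":{"hand":{"type":"number"},"translation":{"type":"array","items":{"type":"number"}},"yaw":{"type":"number"}}}}},"required":["commands"]}

```bash
mkdir -p pics; ls
python3 - <<'E'
from plant import *
import cv2,numpy as np
s=get_state();print(s['eef_pos'],s['tool_rot'],s['opening'],s['time'])
for n in ['top','side','wrist']:
    im=get_image(n);cv2.imwrite(f'pics/{n}0.png',im);c=camera_info(n);print(n,c['fovy'],c['cx'],c['cy'],np.round(c['T'],4).tolist())
cv2.imwrite('pics/c0.png',cv2.resize(cv2.imread('pics/top0.png'),(800,600)))
E
```

```text
pics
[ 0.21655112 -0.61225824  0.20440076] [[ 9.42818880e-01  3.33305349e-01 -3.21170426e-04]
 [ 3.33305376e-01 -9.42817238e-01  1.78358749e-03]
 [ 2.91674238e-04 -1.78864779e-03 -9.99998358e-01]] 0.09391796607845755 0.0
top 53.641634589115526 255.62273847736316 191.37091315897328 [[0.0239, -0.9889, 0.1469, 0.4503], [-0.9997, -0.0231, 0.0072, 0.1407], [-0.0037, -0.1471, -0.9891, 1.2348], [0.0, 0.0, 0.0, 1.0]]
side 44.11417684289238 255.74266674620392 184.13887773862817 [[-0.7897, -0.2939, 0.5385, -0.204], [-0.6131, 0.4101, -0.6752, 1.145], [-0.0224, -0.8634, -0.5041, 0.811], [0.0, 0.0, 0.0, 1.0]]
wrist 59.624957994254814 253.93917081550532 190.18719646123924 [[0.3337, -0.9065, -0.2586, 0.2921], [-0.9427, -0.3213, -0.0903, -0.5869], [-0.0012, 0.2739, -0.9618, 0.3836], [0.0, 0.0, 0.0, 1.0]]
```

View pics/c0.png

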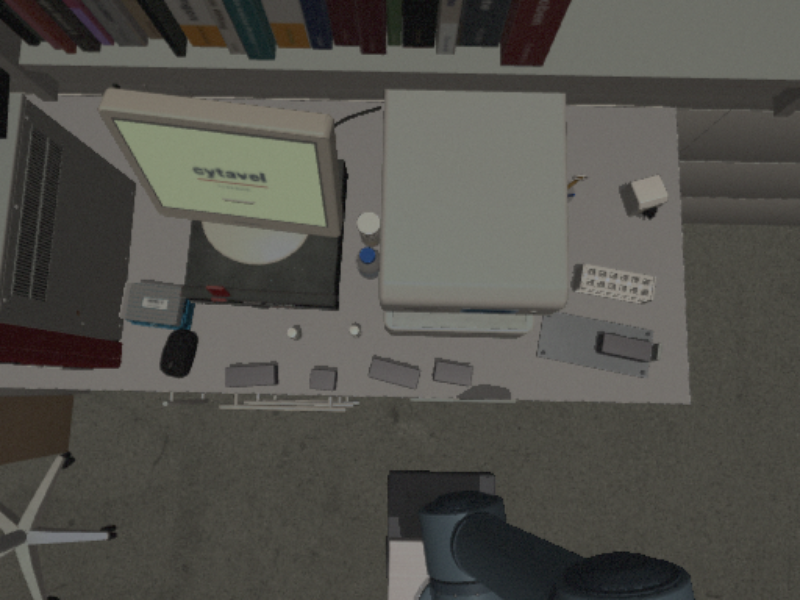

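View pics/side0.png

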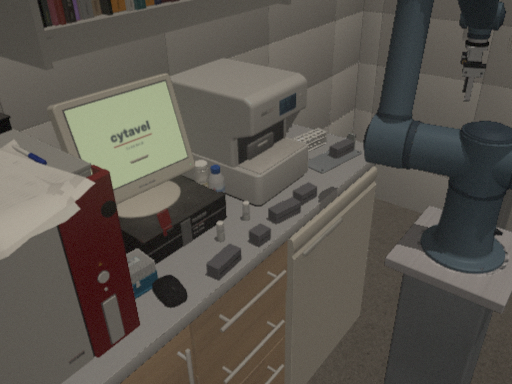

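The top view shows, in a row along the front edge from the left, a full block (250,375), the half block (322,378), a full block (394,373) and the 3/4 block (453,372). The plate is at (600,345), with the laid block at (628,347) and the stop at its right end. The side view agrees.

```bash
cat > h.py <<'E'
from plant import *
import cv2,numpy as np
def f(c): return 192/np.tan(np.radians(c['fovy']/2))
def world(c,px,z):
    px=np.atleast_2d(px).astype(float)
    d=np.c_[(px[:,0]-c['cx'])/f(c),(px[:,1]-c['cy'])/f(c),np.ones(len(px))]@c['T'][:3,:3].T
    o=c['T'][:3,3]; return (o+d*((z-o[2])/d[:,2])[:,None])
def proj(c,P):
    q=(np.atleast_2d(P)-c['T'][:3,3])@c['T'][:3,:3]
    return np.c_[q[:,0]/q[:,2]*f(c)+c['cx'],q[:,1]/q[:,2]*f(c)+c['cy']]
E
python3 - <<'E'
from h import *
im=cv2.imread('pics/wrist0.png');t=cv2.imread('pics/top0.png')
cv2.imwrite('pics/w0.png',cv2.convertScaleAbs(cv2.resize(im,(800,600),interpolation=cv2.INTER_CUBIC),alpha=1.6))
c=camera_info('top')
k=np.array([(250,375),(322,378),(394,373),(453,372),(628,347),(355,330),(293,332),(655,352),(525,331)])/1.5625
print(np.round(world(c,k,.04),3))
g=cv2.cvtColor(t[220:260,130:330],cv2.COLOR_BGR2GRAY)
cv2.imwrite('pics/t0.png',cv2.convertScaleAbs(cv2.resize(g,(800,160),interpolation=cv2.INTER_CUBIC),alpha=1.5))
E
```

```text
[[ 0.467  0.444  0.04 ]
 [ 0.465  0.3    0.04 ]
 [ 0.478  0.157  0.04 ]
 [ 0.483  0.039  0.04 ]
 [ 0.541 -0.312  0.04 ]
 [ 0.562  0.238  0.04 ]
 [ 0.555  0.363  0.04 ]
 [ 0.532 -0.366  0.04 ]
 [ 0.569 -0.106  0.04 ]]
```

View pics/w0.png

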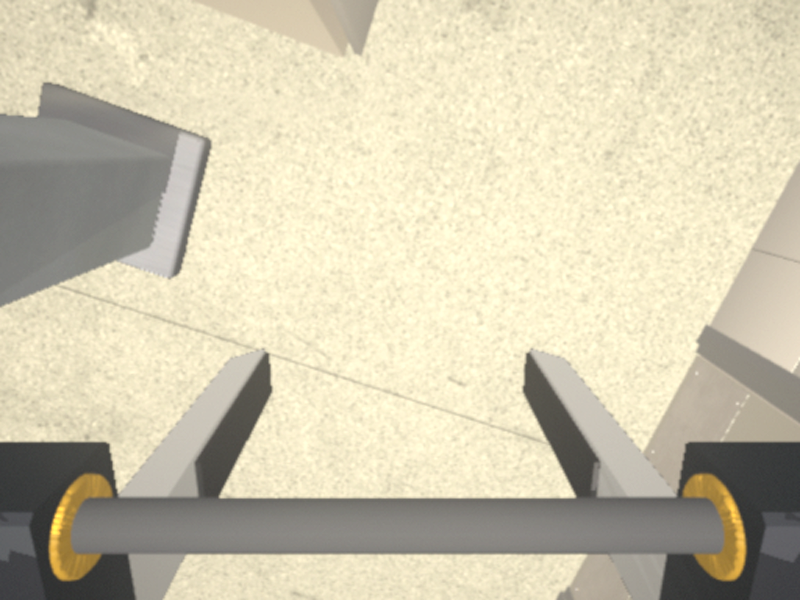

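View pics/t0.png

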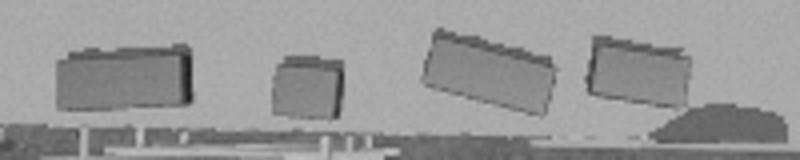

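The wrist view shows the fingers in its lower half. The end-stop bracket is partly in view at upper left, so I'll move to where the wrist camera sees the whole wall.

send_rows(
  commands=[
    {"hand": 1,"translation": [0.039,0.024,0.008],"yaw": 0.1375},
    {"hand": 1,"translation": [0.039,0.024,0.008],"yaw": 0.1375},
    {"hand": 1,"translation": [0.039,0.024,0.008],"yaw": 0.1375},
    {"hand": 1,"translation": [0.039,0.024,0.008],"yaw": 0.1375},
    {"hand": 1,"translation": [0.039,0.024,0.008],"yaw": 0.1375},
    {"hand": 1,"translation": [0.039,0.024,0.008],"yaw": 0.1375},
    {"hand": 1,"translation": [0.039,0.024,0.008],"yaw": 0.1375},
    {"hand": 1,"translation": [0.039,0.024,0.008],"yaw": 0.1375},
    {"hand": 1,"translation": [0,0,0],"yaw": 0},
    {"hand": 1,"translation": [0,0,0],"yaw": 0},
  ],
)

```text
time: 1.4
eef_pos: [0.5281, -0.4209, 0.2688]
tool_rot: [[0.132, 0.991, -0.001], [0.991, -0.132, 0.001], [0.0, -0.001, -1.0]]
force: [-0.2, -0.3, -1.1]
opening: 0.094
finger_force: 0.0
```

Run:
```python
from h import *
s=get_state();print(s['eef_pos'],np.arctan2(s['tool_rot'][1][1],s['tool_rot'][0][1]),s['time'])
c=camera_info('wrist');im=get_image('wrist');cv2.imwrite('pics/wrist1.png',im)
np.savez('pics/w1.npz',**{k:np.array(v) for k,v in c.items()})
cv2.imwrite('pics/w1.png',cv2.resize(im,(800,600),interpolation=cv2.INTER_CUBIC))
```

```text
[ 0.52806994 -0.42093998  0.26879834] -0.13193787787965963 1.4
```

View pics/w1.png

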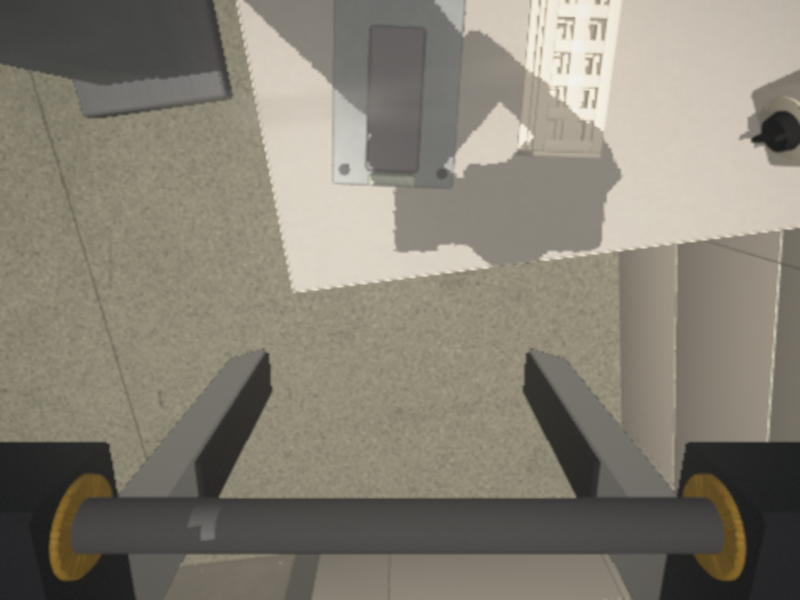

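The laid block's top face has corners at about (371,26), (425,28), (418,172) and (367,170). The stop is at (395,180), and the plate's near corners are at (333,185) and (453,188). Next I'll fit the block outlines to the image gradients.

```bash
cat >> h.py <<'E'
from scipy.optimize import differential_evolution
from scipy.ndimage import map_coordinates
def quad(p,L,W):
    x,y,t=p; a=np.array([[-W/2,-L/2],[W/2,-L/2],[W/2,L/2],[-W/2,L/2]])
    return np.c_[x-np.sin(t)*a[:,1]+np.cos(t)*a[:,0], y+np.cos(t)*a[:,1]+np.sin(t)*a[:,0]]
def fit(im,c,guess,L,z,W=.04,r=(.012,.012,.12),n=60,sides=(0,1,2,3),d=1.5):
    """pose (x,y,yaw) of an upright box whose top face outline at height z fits the picture edges"""
    g=cv2.GaussianBlur(im,(0,0),.7).astype(float).sum(2)
    def cost(p):
        q=proj(c,np.c_[quad(p,L,W),np.full(4,z)]); s=0
        ctr=q.mean(0)
        for i in sides:
            a,b=q[i],q[(i+1)%4]; u=np.linspace(.06,.94,n)[:,None]; pt=a+(b-a)*u
            nn=np.array([b[1]-a[1],a[0]-b[0]]); nn/=np.linalg.norm(nn)
            nn*=np.sign((pt.mean(0)-ctr)@nn)
            v=lambda k: map_coordinates(g,(pt+nn*k).T[::-1],order=1,mode='nearest')
            s-=np.minimum(np.abs(v(d)-v(-d)),60).mean()
        return s
    o=differential_evolution(cost,[(guess[i]-r[i],guess[i]+r[i]) for i in range(3)],seed=1,tol=1e-6,popsize=20)
    return o.x,o.fun
E
python3 - <<'E'
from h import *
im=cv2.imread('pics/wrist1.png');c=dict(np.load('pics/w1.npz'))
k=np.array([(371,26),(425,28),(418,172),(367,170)])/1.5625
q=world(c,k,.046);print(np.round(q,4).tolist())
print('plate',np.round(world(c,np.array([(333,185),(453,188),(334,0),(465,0)])/1.5625,.006),4).tolist())
m=q.mean(0)
p,v=fit(im,c,(m[0],m[1],-.13),.1,.046);print('laid',p.round(4),v)
o=im.copy();cv2.polylines(o,[np.round(proj(c,np.c_[quad(p,.1,.04),np.full(4,.046)])*16).astype(int)],True,(0,0,255),1,cv2.LINE_AA,4)
t=cv2.imread('pics/top0.png');ct=camera_info('top');ot=t.copy()
for n,gs,L,z in [('L',(.467,.444,0),.1,.04),('H',(.465,.3,-.05),.05,.04),('A',(.478,.157,-.2),.1,.04),('Q',(.483,.039,-.1),.075,.04),('laid',(.541,-.312,-.13),.1,.046)]:
    p,v=fit(t,ct,gs,L,z,d=1);print(n,p.round(4),v)
    cv2.polylines(ot,[np.round(proj(ct,np.c_[quad(p,L,.04),np.full(4,z)])*16).astype(int)],True,(0,0,255),1,cv2.LINE_AA,4)
a=cv2.resize(o[0:130,180:320],None,fx=2.3,fy=2.3);b=cv2.resize(ot[210:260,130:430],(800,133))
cv=np.zeros((133+a.shape[0],800,3),np.uint8);cv[:133]=b;cv[133:,:a.shape[1]]=a;cv2.imwrite('pics/chk.png',cv)
E
```

```text
[[0.5314, -0.2594, 0.046], [0.5685, -0.2656, 0.046], [0.552, -0.3618, 0.046], [0.5144, -0.3554, 0.046]]
plate [[0.4823, -0.3649, 0.006], [0.5805, -0.3804, 0.006], [0.5056, -0.2299, 0.006], [0.6037, -0.2429, 0.006]]
laid [ 0.5411 -0.3102 -0.1724] -197.56466715566202
L [0.4643 0.4474 0.0702] -216.46741539302968
H [ 0.4614  0.3021 -0.0629] -214.6999952240542
A [ 0.4763  0.158  -0.2292] -206.30688844143327
Q [ 0.478   0.0374 -0.1439] -197.68027515720803
laid [ 0.5445 -0.3073 -0.1774] -225.17990954609533
```

View pics/chk.png

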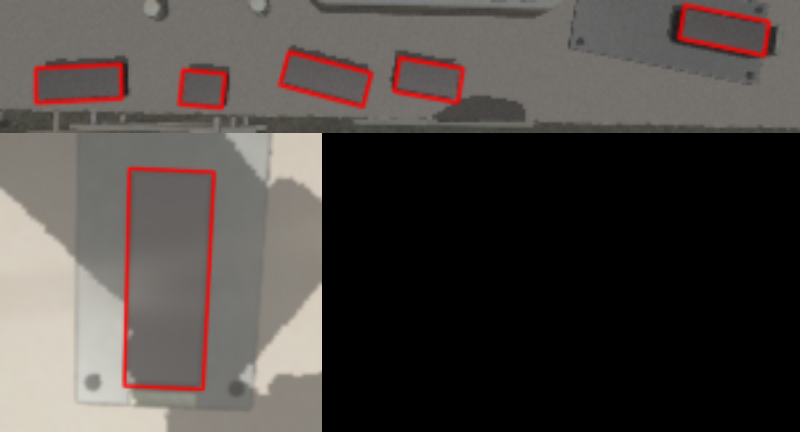

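The fits lie on the blocks: L (the left full block), H (half), A (the right full block), Q (three-quarter) and the laid block at yaw -0.172. The two cameras differ by about 3 mm, so I'll re-measure with the wrist camera above the row.

send_rows(
  commands=[
    {"hand": 1,"translation": [-0.035,0.01,-0.02],"yaw": 0},
    {"hand": 1,"translation": [-0.033,0.051,-0.02],"yaw": -0.01},
    {"hand": 1,"translation": [0,0.052,-0.02],"yaw": -0.01},
    {"hand": 1,"translation": [0,0.052,-0.02],"yaw": -0.01},
    {"hand": 1,"translation": [0,0.052,-0.02],"yaw": -0.01},
    {"hand": 1,"translation": [0,0.052,0],"yaw": -0.01},
    {"hand": 1,"translation": [0,0.052,0],"yaw": -0.01},
    {"hand": 1,"translation": [0,0.052,0],"yaw": -0.01},
    {"hand": 1,"translation": [0,0.052,0],"yaw": -0.01},
    {"hand": 1,"translation": [0,0.052,0],"yaw": -0.01},
    {"hand": 1,"translation": [0,0.04,0],"yaw": -0.01},
    {"hand": 1,"translation": [0,0,0],"yaw": 0},
    {"hand": 1,"translation": [0,0,0],"yaw": 0},
  ],
)

```text
time: 3.08
eef_pos: [0.4613, 0.0938, 0.1697]
tool_rot: [[0.23, 0.973, -0.0], [0.973, -0.23, -0.0], [-0.001, -0.0, -1.0]]
force: [0.0, -0.3, 0.6]
opening: 0.0941
finger_force: 0.0
```

```bash
cat >> h.py <<'E'
def look(tag,jobs,r=(.012,.012,.1),**k):
    s=get_state();c=camera_info('wrist');im=get_image('wrist');cv2.imwrite(f'pics/{tag}.png',im);o=im.copy()
    print('tcp',s['eef_pos'].round(4) if hasattr(s['eef_pos'],'round') else s['eef_pos'],'ang',round(np.arctan2(s['tool_rot'][1][1],s['tool_rot'][0][1]),4),'t',s['time'],'F',np.round(s['force'],1),'open',round(s['opening'],4))
    res={}
    for n,gs,L,z,sides in jobs:
        p,v=fit(im,c,gs,L,z,r=r,sides=sides,**k);res[n]=p;print(n,p.round(4),round(v))
        cv2.polylines(o,[np.round(proj(c,np.c_[quad(p,L,.04),np.full(4,z)])*16).astype(int)],True,(0,0,255),1,cv2.LINE_AA,4)
    cv2.imwrite(f'pics/{tag}_f.png',cv2.resize(o,(768,576)));return s,c,res
E
python3 - <<'E'
from h import *
look('w2',[('A',(.474,.156,-.229),.1,.04,(0,1,2,3)),('Hf',(.459,.3,-.063),.05,.04,(0,1,2,3))])
E
```

```text
tcp [0.4613 0.0938 0.1697] ang -0.2325 t 3.075 F [ 0.  -0.3  0.6] open 0.0941
A [ 0.4775  0.156  -0.2144] -239
Hf [ 0.4519  0.288  -0.163 ] -50
```

View pics/w2_f.png

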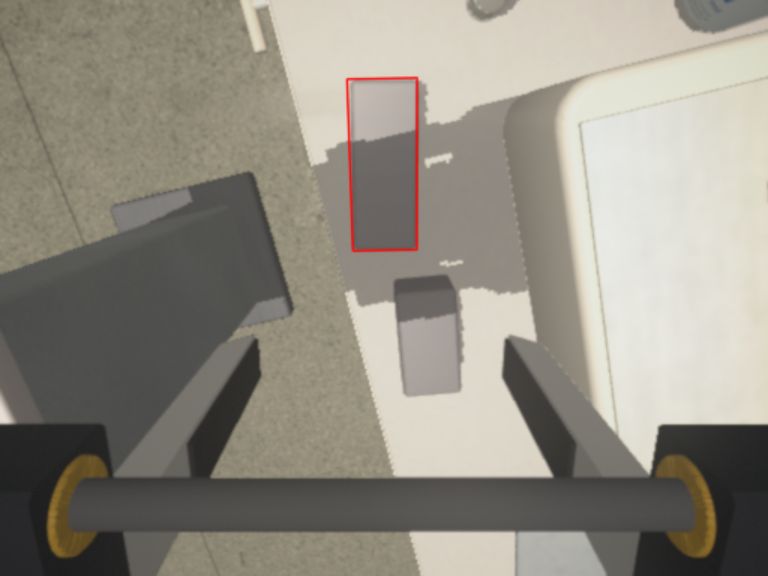

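A is well fitted at (0.4775, 0.156, -0.215). The analyser's front face is close on the right, from about x=512 to 580 px, so I'll check its world x against the gripper body.

Run:
```python
from h import *
c=camera_info('wrist')
for z,pts in [(0,[(512,190),(507,130),(530,310)]),(.118,[(560,110),(582,190),(600,330),(617,430),(660,65)])]:
    print(z,np.round(world(c,np.array(pts)/1.5,z),3).tolist())
```

```text
0 [[0.56, 0.119, 0.0], [0.563, 0.159, 0.0], [0.559, 0.03, 0.0]]
0.118 [[0.559, 0.166, 0.118], [0.564, 0.129, 0.118], [0.564, 0.06, 0.118], [0.566, 0.002, 0.118], [0.602, 0.174, 0.118]]
```

send_rows(
  commands=[
    {"hand": 1,"translation": [0.0003,0.033,0],"yaw": 0.009},
    {"hand": 1,"translation": [0.0003,0.0326,0],"yaw": 0.009},
    {"hand": 1,"translation": [0,0,-0.03],"yaw": 0},
    {"hand": 1,"translation": [0,0,-0.04],"yaw": 0},
    {"hand": 1,"translation": [0,0,-0.04],"yaw": 0},
    {"hand": 1,"translation": [0,0,-0.025],"yaw": 0},
    {"hand": 1,"translation": [0,0,-0.0127],"yaw": 0},
    {"hand": 1,"translation": [0,0,0],"yaw": 0},
    {"hand": -1,"translation": [0,0,0],"yaw": 0},
    {"hand": -1,"translation": [0,0,0],"yaw": 0},
    {"hand": -1,"translation": [0,0,0],"yaw": 0},
    {"hand": -1,"translation": [0,0,0],"yaw": 0},
    {"hand": -1,"translation": [0,0,0],"yaw": 0},
    {"hand": -1,"translation": [0,0,0],"yaw": 0},
  ],
)

```text
time: 4.88
eef_pos: [0.4626, 0.1607, 0.0226]
tool_rot: [[0.211, 0.977, 0.001], [0.977, -0.211, 0.0], [0.0, 0.001, -1.0]]
force: [1.8, 0.4, 2.2]
opening: 0.0398
finger_force: 30.0
```

send_rows(
  commands=[
    {"hand": -1,"translation": [-0.004,0,0.03],"yaw": 0},
    {"hand": -1,"translation": [-0.004,0,0.03],"yaw": 0},
    {"hand": -1,"translation": [-0.004,0,0.02],"yaw": 0},
    {"hand": -1,"translation": [0,-0.053,0],"yaw": 0.01},
    {"hand": -1,"translation": [0,-0.053,0],"yaw": 0.01},
    {"hand": -1,"translation": [0,-0.053,0],"yaw": 0.01},
    {"hand": -1,"translation": [0,-0.053,0],"yaw": 0.01},
    {"hand": -1,"translation": [0,-0.053,0],"yaw": 0},
    {"hand": -1,"translation": [0,-0.053,0],"yaw": 0},
    {"hand": -1,"translation": [0.045,-0.0265,0],"yaw": 0},
    {"hand": -1,"translation": [0.045,-0.0265,0],"yaw": 0},
    {"hand": -1,"translation": [0.018,0,0],"yaw": 0},
    {"hand": -1,"translation": [0,0,0],"yaw": 0},
    {"hand": -1,"translation": [0,0,0],"yaw": 0},
  ],
)

```text
time: 6.62
eef_pos: [0.5565, -0.2094, 0.1011]
tool_rot: [[0.172, 0.985, -0.003], [0.985, -0.172, 0.002], [0.001, -0.003, -1.0]]
force: [-0.5, 0.5, -0.9]
opening: 0.0398
finger_force: 30.0
```

Run:
```python
from h import *
s=get_state();p=s['eef_pos']
a=np.arctan2(s['tool_rot'][1][1],s['tool_rot'][0][1])
look('w3',[('held',(p[0],p[1],a),.1,p[2]+.018,(1,2,3))],d=1.5)
```

```text
tcp [ 0.5565 -0.2094  0.1011] ang -0.1727 t 6.625 F [-0.5  0.5 -0.9] open 0.0398
held [ 0.5573 -0.2066 -0.1711] -169
```

View pics/w3_f.png

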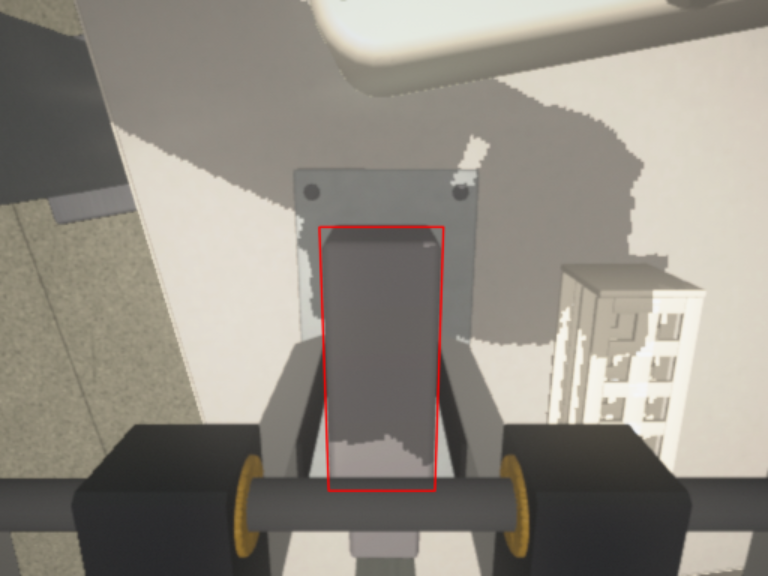

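The block is held about square. The fit has latched on to the end face's lower edge (row 226) instead of the top edge (row 243), so I'll read the edge rows from intensity profiles and solve for height and pitch.

```bash
cat >> h.py <<'E'
def P3(o,a,pts,pitch=0):
    """tool-aligned box points (along wall, across, up) -> world, o=origin, a=tool y angle"""
    pts=np.atleast_2d(pts).astype(float).copy()
    cp,sp=np.cos(pitch),np.sin(pitch)
    l=pts[:,0]*cp-pts[:,2]*sp; h=pts[:,0]*sp+pts[:,2]*cp
    ex=np.array([-np.sin(a),np.cos(a),0]);ey=np.array([np.cos(a),np.sin(a),0])
    return o+l[:,None]*ex+pts[:,1:2]*ey+h[:,None]*np.array([0,0,1.])
E
python3 - <<'E'
from h import *
g=cv2.imread('pics/w3.png').astype(float).sum(2)
pr=g[140:172,228:285].mean(1);print('col',dict(zip(range(140,172),pr.round().astype(int))))
for r in (170,190,210):
    print(r,'L',g[r-2:r+3,208:226].mean(0).round().astype(int),'R',g[r-2:r+3,284:302].mean(0).round().astype(int))
c=camera_info('wrist');s=get_state();p=np.array(s['eef_pos'])
for z in (0.018,.010,.002): print(z,proj(c,P3(p,-.1727,[[.05,-.02,z],[.05,.02,z],[.05,-.02,z-.04],[.0,-.02,z],[0,.02,z]])).round(1).tolist())
E
```

```text
col {140: np.int64(369), 141: np.int64(368), 142: np.int64(368), 143: np.int64(368), 144: np.int64(368), 145: np.int64(368), 146: np.int64(368), 147: np.int64(368), 148: np.int64(365), 149: np.int64(331), 150: np.int64(250), 151: np.int64(236), 152: np.int64(237), 153: np.int64(236), 154: np.int64(237), 155: np.int64(236), 156: np.int64(237), 157: np.int64(238), 158: np.int64(238), 159: np.int64(239), 160: np.int64(246), 161: np.int64(264), 162: np.int64(282), 163: np.int64(293), 164: np.int64(296), 165: np.int64(296), 166: np.int64(299), 167: np.int64(301), 168: np.int64(301), 169: np.int64(300), 170: np.int64(300), 171: np.int64(301)}
170 L [381 380 381 379 379 373 329 290 291 297 303 310 312 312 311 310 311 309] R [299 299 300 300 299 294 287 279 271 271 323 361 365 364 365 365 365 365]
190 L [389 382 380 380 378 376 357 308 284 294 301 306 312 314 313 312 311 311] R [298 299 298 300 295 290 282 274 263 312 353 356 357 356 357 357 357 357]
210 L [549 474 465 440 401 395 391 350 301 289 295 302 308 311 311 310 310 309] R [299 298 297 297 294 285 276 267 289 333 355 357 357 358 359 361 363 364]
0.018 [[212.3, 156.8], [294.6, 156.8], [220.3, 144.9], [215.4, 250.7], [291.4, 250.7]]
0.01 [[214.2, 154.0], [292.8, 154.0], [221.6, 143.1], [217.1, 244.1], [289.8, 244.2]]
0.002 [[215.9, 151.4], [291.1, 151.5], [222.8, 141.4], [218.6, 238.2], [288.4, 238.2]]
```

Run:
```python
from h import *
g=cv2.imread('pics/w3.png').astype(float).sum(2)
for r in (357,362,367):
    row=g[r-1:r+2,225:290].mean(0);d=np.abs(np.gradient(row));print(r,[(225+i,int(d[i])) for i in np.argsort(-d)[:6]])
print('bottom',g[360:384,250:265].mean(1).round().astype(int))
c=camera_info('wrist')
s=get_state();p=np.array(s['eef_pos'])
u=np.array([.1716,.9852]);w=np.array([.9852,-.1716]);L=np.array([.5411,-.3102])
def uw(q): q=q[:,:2]-L; return np.c_[q@u,q@w].round(4).tolist()
for r in (118,130):
    row=g[r-1:r+2,180:330].mean(0);d=np.abs(np.gradient(row));print(r,[(180+i,int(d[i])) for i in np.argsort(-d)[:6]])
print('plate far corners u,w',uw(world(c,np.array([(294,170),(477,170)])/1.5,.006)))
print('laid near-end est u,w',uw(world(c,np.array([(350,557),(418,557)])/1.5,.046)))
print('tcp u,w',uw(p[None]))
print('laid back corners exp px',proj(c,np.c_[quad((*L,-.1724),.1,.04),np.full(4,.046)]).round(1).tolist())
```

```text
357 [(np.int64(279), 102), (np.int64(232), 99), (np.int64(280), 82), (np.int64(233), 61), (np.int64(231), 50), (np.int64(278), 30)]
362 [(np.int64(279), 121), (np.int64(233), 79), (np.int64(232), 78), (np.int64(278), 63), (np.int64(280), 53), (np.int64(231), 28)]
367 [(np.int64(279), 116), (np.int64(233), 87), (np.int64(278), 72), (np.int64(232), 66), (np.int64(280), 48), (np.int64(234), 35)]
bottom [434 434 434 433 434 433 433 432 432 431 421 379 308 303 304 303 303 304
 304 303 304 304 304 305]
118 [(np.int64(302), 84), (np.int64(303), 63), (np.int64(317), 62), (np.int64(316), 48), (np.int64(301), 44), (np.int64(315), 41)]
130 [(np.int64(302), 43), (np.int64(212), 41), (np.int64(213), 41), (np.int64(301), 38), (np.int64(203), 38), (np.int64(311), 37)]
plate far corners u,w [[0.1666, -0.0483], [0.1666, 0.0493]]
laid near-end est u,w [[-0.0479, -0.0195], [-0.0478, 0.0194]]
tcp u,w [[0.1019, -0.002]]
laid back corners exp px [[232.9, 373.4], [279.3, 373.4], [281.9, 269.3], [230.7, 269.2]]
```

send_rows(
  commands=[
    {"hand": -1,"translation": [0.0022,0.0012,-0.01],"yaw": 0},
    {"hand": -1,"translation": [0,0,-0.025],"yaw": 0},
    {"hand": -1,"translation": [0,0,-0.025],"yaw": 0},
    {"hand": -1,"translation": [0,0,-0.007],"yaw": 0},
    {"hand": -1,"translation": [0,0,-0.004],"yaw": 0},
    {"hand": -1,"translation": [0,0,0],"yaw": 0},
    {"hand": -1,"translation": [0,0,0],"yaw": 0},
  ],
)

```text
time: 7.55
eef_pos: [0.5607, -0.2094, 0.032]
tool_rot: [[0.172, 0.985, 0.001], [0.985, -0.172, -0.0], [-0.0, 0.001, -1.0]]
force: [-0.1, 0.4, -2.4]
opening: 0.04
finger_force: 30.0
```

send_rows(
  commands=[
    {"hand": -1,"translation": [0,0,-0.001],"yaw": 0},
    {"hand": -1,"translation": [0,0,0],"yaw": 0},
    {"hand": -1,"translation": [0,0,0],"yaw": 0},
  ],
)

```text
time: 7.92
eef_pos: [0.5604, -0.2093, 0.0304]
tool_rot: [[0.172, 0.985, 0.0], [0.985, -0.172, -0.0], [-0.0, 0.0, -1.0]]
force: [0.7, 0.8, -2.2]
opening: 0.0398
finger_force: 30.0
```

```bash
cat >> h.py <<'E'
def edges(g,r0,r1,c0,c1,axis=0,k=4):
    seg=g[r0:r1,c0:c1].mean(axis);d=np.abs(np.gradient(cv2.GaussianBlur(seg.reshape(1,-1),(0,0),.8).ravel()))
    pk=[i for i in range(1,len(d)-1) if d[i]>=d[i-1] and d[i]>d[i+1]]
    pk=sorted(pk,key=lambda i:-d[i])[:k]; b=c0 if axis==0 else r0
    return sorted([(round(float(b+i+.5*(d[i-1]-d[i+1])/(d[i-1]-2*d[i]+d[i+1])),1),int(d[i])) for i in pk])
E
python3 - <<'E'
from h import *
s=get_state();print(np.array(s['eef_pos']).round(4),np.round(s['force'],1))
c=camera_info('wrist');im=get_image('wrist');cv2.imwrite('pics/w4.png',im);g=im.astype(float).sum(2)
print('held rows',edges(g,120,190,235,280,1))
for r in (170,200): print(r,edges(g,r-2,r+3,200,310,0,6))
for r in (357,364): print('laid',r,edges(g,r-1,r+2,222,292,0,4))
print('laid end',edges(g,345,383,245,265,1))
L=np.array([.5411,-.3102])
print(proj(c,P3(np.array(s['eef_pos']),-.1727,[[.05,-.02,.018],[.05,.02,.018],[.0,-.02,.018],[0,.02,.018]])).round(1).tolist())
print('exp laid',proj(c,np.c_[quad((*L,-.1724),.1,.04),np.full(4,.046)]).round(1).tolist())
E
```

```text
[ 0.5604 -0.2093  0.0304] [ 0.7  0.8 -2.2]
held rows [(121.0, 6), (149.3, 49), (161.1, 15), (171.9, 0)]
170 [(202.5, 0), (213.9, 35), (217.8, 7), (254.0, 0), (290.1, 7), (294.0, 34)]
200 [(204.0, 0), (214.9, 35), (218.8, 7), (273.2, 0), (289.1, 7), (293.0, 34)]
laid 357 [(251.3, 0), (281.7, 34), (285.3, 10), (288.8, 73)]
laid 364 [(243.3, 0), (245.1, 0), (281.6, 31), (287.1, 66)]
laid end [(350.0, 1), (354.0, 69), (364.1, 0), (378.3, 0)]
[[212.3, 156.9], [294.6, 156.9], [215.5, 250.7], [291.4, 250.7]]
exp laid [[220.7, 460.6], [281.4, 460.5], [285.3, 332.2], [216.0, 332.3]]
```

send_rows(
  commands=[
    {"hand": -1,"translation": [-0.0018,0.0005,0],"yaw": 0},
    {"hand": -1,"translation": [0,0,-0.0015],"yaw": 0},
    {"hand": -1,"translation": [0,0,0],"yaw": 0},
    {"hand": -1,"translation": [0,0,0],"yaw": 0},
  ],
)

```text
time: 8.48
eef_pos: [0.5583, -0.2088, 0.0287]
tool_rot: [[0.172, 0.985, -0.0], [0.985, -0.172, -0.0], [-0.0, -0.0, -1.0]]
force: [-1.2, -0.2, 0.1]
opening: 0.0397
finger_force: 30.0
```

send_rows(
  commands=[
    {"hand": 1,"translation": [0,0,0],"yaw": 0},
    {"hand": 1,"translation": [0,0,0],"yaw": 0},
    {"hand": 1,"translation": [0,0,0],"yaw": 0},
    {"hand": 1,"translation": [0,0,0],"yaw": 0},
    {"hand": 1,"translation": [0,0,0.03],"yaw": 0},
    {"hand": 1,"translation": [0,0,0.05],"yaw": 0},
    {"hand": 1,"translation": [-0.008,-0.047,0.05],"yaw": 0},
    {"hand": 1,"translation": [-0.008,-0.047,0.04],"yaw": 0},
    {"hand": 1,"translation": [-0.008,-0.047,0.02],"yaw": 0},
    {"hand": 1,"translation": [-0.008,-0.047,0],"yaw": 0},
    {"hand": 1,"translation": [0,0,0],"yaw": 0},
    {"hand": 1,"translation": [0,0,0],"yaw": 0},
  ],
)

```text
time: 9.98
eef_pos: [0.527, -0.3916, 0.2134]
tool_rot: [[0.172, 0.985, -0.001], [0.985, -0.172, 0.001], [0.001, -0.001, -1.0]]
force: [0.7, 0.3, 0.1]
opening: 0.094
finger_force: 0.0
```

```bash
cat >> h.py <<'E'
def rel(a,b):
    t=a[2];d=np.array(b[:2])-a[:2];return np.round([d[0]*np.cos(t)+d[1]*np.sin(t),-d[0]*np.sin(t)+d[1]*np.cos(t),b[2]-t],4)
E
python3 - <<'E'
from h import *
s,c,R=look('w5',[('laid',(.5411,-.3102,-.172),.1,.046,(0,1,3)),('new',(.5585,-.2102,-.172),.1,.046,(1,2,3))])
print(rel(R['laid'],R['new']))
L=R['laid'];
im=cv2.imread('pics/w5.png').astype(float).sum(2)
q=proj(c,np.c_[quad((*L[:2],L[2]),.1,.01),np.full(4,.046)]);print(q.round(0).tolist())
r=int(q[2:,1].mean());cc=int(q[:,0].mean());print('joint col profile rows',r-8,im[r-8:r+9,cc-10:cc+10].mean(1).round().astype(int))
E
```

```text
tcp [ 0.527  -0.3916  0.2134] ang -0.1731 t 9.975 F [0.7 0.3 0.1] open 0.094
laid [ 0.5403 -0.3143 -0.1763] -159
new [ 0.5613 -0.1982 -0.1791] -98
[ 0.0003  0.118  -0.0029]
[[249.0, 146.0], [258.0, 146.0], [259.0, 41.0], [248.0, 41.0]]
joint col profile rows 32 [280 261 239 218 222 256 275 285 289 289 289 290 291 291 292 293 294]
```

View pics/w5_f.png

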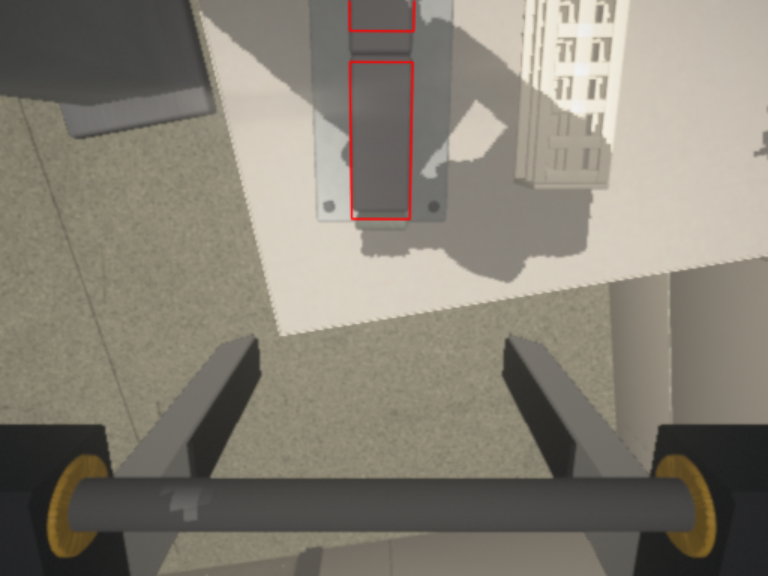

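The new block continues the laid one in line. The joint is a thin dark line at row 53 (35 in the original picture). The fitted lower edge strayed, so I'll locate the laid block from the joint and its side edges.

Run:
```python
from h import *
c=camera_info('wrist');g=cv2.imread('pics/w5.png').astype(float).sum(2)
L=np.array([.5411,-.3102]);u=np.array([.1716,.9852]);w=np.array([.9852,-.1716])
uw=lambda q:np.c_[(q[:,:2]-L)@u,(q[:,:2]-L)@w].round(4).tolist()
for r in (10,20,28,50,70,90): 
    e=edges(g,r-2,r+3,222,290,0,6);print(r,e,)
print('joint',uw(world(c,[(254,34.9),(254,33.5),(254,37)],.046)))
print('end rows',edges(g,125,160,245,262,1,6))
print('end',uw(world(c,[(254,140.7),(254,142),(254,145),(254,151)],.046)), 'stop top',uw(world(c,[(254,145),(254,151)],.068)))
```

```text
10 [(231.7, 24), (234.9, 8), (272.0, 9), (275.1, 24), (280.2, 54), (287.0, 13)]
20 [(224.5, 1), (231.7, 25), (234.9, 9), (258.9, 0), (271.8, 8), (275.0, 23)]
28 [(225.9, 0), (231.9, 22), (235.1, 9), (257.2, 0), (271.7, 8), (274.9, 22)]
50 [(232.6, 20), (235.6, 8), (271.7, 5), (274.7, 16), (280.9, 1), (287.4, 1)]
70 [(232.7, 15), (235.9, 3), (239.3, 2), (242.2, 1), (271.1, 7), (274.2, 21)]
90 [(222.5, 0), (232.2, 55), (236.2, 6), (270.9, 7), (274.0, 20), (279.1, 1)]
joint [[0.0516, 0.0004], [0.0529, 0.0004], [0.0498, 0.0004]]
end rows [(135.3, 0), (138.5, 7), (141.7, 10), (145.3, 31), (150.6, 12), (153.7, 13)]
end [[-0.0486, 0.0005], [-0.05, 0.0005], [-0.0531, 0.0005], [-0.0593, 0.0005]] stop top [[-0.0499, 0.0005], [-0.0558, 0.0005]]
```

send_rows(
  commands=[
    {"hand": 1,"translation": [-0.035,0.01,-0.01],"yaw": 0},
    {"hand": 1,"translation": [-0.04,0.04,-0.01],"yaw": 0.01},
    {"hand": 1,"translation": [0,0.058,-0.01],"yaw": 0.01},
    {"hand": 1,"translation": [0,0.058,-0.01],"yaw": 0.01},
    {"hand": 1,"translation": [0,0.058,0],"yaw": 0.01},
    {"hand": 1,"translation": [0,0.058,0],"yaw": 0.01},
    {"hand": 1,"translation": [0,0.058,0],"yaw": 0.01},
    {"hand": 1,"translation": [0,0.058,0],"yaw": 0.01},
    {"hand": 1,"translation": [0,0.058,0],"yaw": 0.01},
    {"hand": 1,"translation": [0,0.058,0],"yaw": 0.01},
    {"hand": 1,"translation": [0,0.058,0],"yaw": 0.01},
    {"hand": 1,"translation": [0.007,0.055,0],"yaw": 0.01},
    {"hand": 1,"translation": [0,0,0],"yaw": 0},
    {"hand": 1,"translation": [0,0,0],"yaw": 0},
  ],
)

```text
time: 11.78
eef_pos: [0.4583, 0.2351, 0.1737]
tool_rot: [[0.061, 0.998, -0.001], [0.998, -0.061, -0.0], [-0.0, -0.001, -1.0]]
force: [-0.5, -0.3, 0.7]
opening: 0.0938
finger_force: 0.0
```

Run:
```python
from h import *
look('w6',[('H',(.4625,.300,-.063),.05,.04,(0,1,2,3)),('L',(.4655,.445,.07),.1,.04,(0,1,3))])
t=get_image('top');ct=camera_info('top')
for n,gs,L,z in [('H',(.4614,.302,-.06),.05,.04),('Q',(.478,.0374,-.14),.075,.04),('laid',(.5445,-.3073,-.175),.1,.046),('new',(.562,-.207,-.175),.1,.046)]:
    print('top',n,fit(t,ct,gs,L,z,d=1)[0].round(4))
```

```text
tcp [0.4583 0.2351 0.1737] ang -0.0613 t 11.775 F [-0.5 -0.3  0.7] open 0.0938
H [ 0.4613  0.2991 -0.0577] -239
L [ 0.4746  0.4373 -0.03  ] -170
top H [ 0.46    0.2939 -0.18  ]
top Q [ 0.4784  0.0374 -0.117 ]
top laid [ 0.5451 -0.3047 -0.1668]
top new [ 0.5606 -0.2127 -0.1723]
```

send_rows(
  commands=[
    {"hand": 1,"translation": [0.0015,0.032,0],"yaw": 0.003},
    {"hand": 1,"translation": [0.0015,0.032,0],"yaw": 0},
    {"hand": 1,"translation": [0,0,-0.03],"yaw": 0},
    {"hand": 1,"translation": [0,0,-0.04],"yaw": 0},
    {"hand": 1,"translation": [0,0,-0.04],"yaw": 0},
    {"hand": 1,"translation": [0,0,-0.025],"yaw": 0},
    {"hand": 1,"translation": [0,0,-0.0157],"yaw": 0},
    {"hand": 1,"translation": [0,0,0],"yaw": 0},
    {"hand": 1,"translation": [0,0,0],"yaw": 0},
    {"hand": -1,"translation": [0,0,0],"yaw": 0},
    {"hand": -1,"translation": [0,0,0],"yaw": 0},
    {"hand": -1,"translation": [0,0,0],"yaw": 0},
    {"hand": -1,"translation": [0,0,0],"yaw": 0},
    {"hand": -1,"translation": [0,0,0],"yaw": 0},
    {"hand": -1,"translation": [0,0,0],"yaw": 0},
  ],
)

```text
time: 13.75
eef_pos: [0.4622, 0.2988, 0.0232]
tool_rot: [[0.06, 0.998, -0.0], [0.998, -0.06, -0.0], [-0.0, -0.0, -1.0]]
force: [-0.1, 0.4, -0.4]
opening: 0.0398
finger_force: 30.0
```

send_rows(
  commands=[
    {"hand": -1,"translation": [-0.004,0,0.03],"yaw": 0},
    {"hand": -1,"translation": [-0.004,0,0.04],"yaw": 0},
    {"hand": -1,"translation": [-0.004,-0.03,0.03],"yaw": -0.012},
    {"hand": -1,"translation": [0,-0.058,0.005],"yaw": -0.01},
    {"hand": -1,"translation": [0,-0.058,0],"yaw": -0.01},
    {"hand": -1,"translation": [0,-0.058,0],"yaw": -0.01},
    {"hand": -1,"translation": [0,-0.058,0],"yaw": -0.01},
    {"hand": -1,"translation": [0,-0.058,0],"yaw": -0.01},
    {"hand": -1,"translation": [0,-0.058,0],"yaw": -0.01},
    {"hand": -1,"translation": [0,-0.058,0],"yaw": -0.01},
    {"hand": -1,"translation": [0,-0.058,0],"yaw": -0.01},
    {"hand": -1,"translation": [0.03,-0.05,0],"yaw": -0.01},
    {"hand": -1,"translation": [0.03,-0.05,0],"yaw": -0.01},
    {"hand": -1,"translation": [0.027,-0.0377,0],"yaw": 0},
    {"hand": -1,"translation": [0,0,0],"yaw": 0},
    {"hand": -1,"translation": [0,0,0],"yaw": 0},
    {"hand": -1,"translation": [0,0,0],"yaw": 0},
  ],
)

```text
time: 15.88
eef_pos: [0.5366, -0.3316, 0.1282]
tool_rot: [[0.17, 0.985, -0.001], [0.985, -0.17, 0.001], [0.0, -0.001, -1.0]]
force: [0.2, 1.0, -1.7]
opening: 0.0399
finger_force: 30.0
```

```bash
cat >> h.py <<'E'
def held(tag,half,u0=.0,z0=.0168):
    """held-block edge rows/cols against the model at the TCP, plus laid-course edges seen in front"""
    s=get_state();p=np.array(s['eef_pos']);a=np.arctan2(s['tool_rot'][1][1],s['tool_rot'][0][1])
    c=camera_info('wrist');im=get_image('wrist');cv2.imwrite(f'pics/{tag}.png',im);g=im.astype(float).sum(2)
    L=np.array([.5411,-.3102]);u=np.array([.1716,.9852]);w=np.array([.9852,-.1716]);d=p[:2]-L
    print('tcp',p.round(4),'ang',round(a,4),'u,w',(d@u).round(4),(d@w).round(4),'F',np.round(s['force'],1),'t',s['time'])
    m=proj(c,P3(p,a,[[half+u0,-.02,z0],[half+u0,.02,z0],[half+u0,0,z0-.04],[0,-.02,z0],[0,.02,z0]]));print('model',m.round(1).tolist())
    r=int(m[0,1]);print('rows',edges(g,max(r-40,0),r+25,240,270,1,6))
    for k in (r+12,r+25): print(k,edges(g,k-2,k+3,200,310,0,6))
    return s,c,g
E
python3 - <<'E'
from h import *
s,c,g=held('w7',.025)
print('new exp',proj(c,np.c_[quad((.5586,-.2097,-.172),.1,.04),np.full(4,.046)]).round(1).tolist())
for k in (40,60,80,100): print(k,edges(g,k-2,k+3,200,310,0,8))
E
```

```text
tcp [ 0.5366 -0.3316  0.1282] ang -0.1712 u,w -0.0219 -0.0008 F [ 0.2  1.  -1.7] t 15.875
model [[214.2, 205.0], [292.7, 205.0], [253.6, 184.7], [215.7, 249.7], [291.2, 249.8]]
rows [(168.1, 0), (185.3, 21), (196.4, 0), (203.9, 13), (213.2, 0), (224.5, 0)]
216 [(201.7, 27), (209.0, 37), (216.2, 58), (292.1, 61), (300.6, 35), (307.1, 47)]
229 [(202.0, 12), (214.9, 40), (218.2, 13), (289.6, 12), (293.0, 40), (306.7, 15)]
new exp [[228.3, 101.8], [281.3, 101.8], [284.9, -52.0], [225.3, -52.1]]
40 [(201.1, 0), (226.8, 30), (230.3, 9), (273.8, 0), (279.2, 9), (282.4, 26), (302.3, 1), (305.9, 0)]
60 [(213.8, 0), (220.5, 0), (227.0, 20), (230.5, 5), (278.7, 8), (282.1, 26), (296.3, 1), (299.5, 0)]
80 [(214.6, 1), (221.3, 0), (227.7, 28), (230.9, 8), (274.1, 0), (278.2, 8), (281.6, 24), (305.1, 0)]
100 [(201.1, 2), (209.7, 1), (212.9, 1), (228.3, 23), (232.1, 2), (277.0, 2), (280.7, 26), (304.1, 48)]
```

send_rows(
  commands=[
    {"hand": -1,"translation": [0.0006,-0.0011,-0.01],"yaw": 0},
    {"hand": -1,"translation": [0,0,-0.025],"yaw": 0},
    {"hand": -1,"translation": [0,0,-0.014],"yaw": 0},
    {"hand": -1,"translation": [0,0,-0.006],"yaw": 0},
    {"hand": -1,"translation": [0,0,0],"yaw": 0},
    {"hand": -1,"translation": [0,0,0],"yaw": 0},
    {"hand": -1,"translation": [0,0,0],"yaw": 0},
  ],
)

```text
time: 16.8
eef_pos: [0.5382, -0.3344, 0.0741]
tool_rot: [[0.171, 0.985, 0.001], [0.985, -0.171, -0.001], [-0.001, 0.001, -1.0]]
force: [-0.2, 0.1, -1.0]
opening: 0.0396
finger_force: 30.0
```

Run:
```python
from h import *
s,c,g=held('w8',.025)
print('new exp',proj(c,np.c_[quad((.5586,-.2097,-.172),.1,.04),np.full(4,.046)]).round(1).tolist())
for k in (60,100,130,150): print(k,edges(g,k-2,k+3,200,310,0,8))
print('vert',edges(g,60,215,240,270,1,8))
```

```text
tcp [ 0.5382 -0.3344  0.0741] ang -0.172 u,w -0.0244 0.0013 F [-0.2  0.1 -1. ] t 16.8
model [[214.3, 205.1], [292.8, 205.1], [253.5, 184.7], [215.8, 249.8], [291.2, 249.8]]
rows [(168.0, 0), (177.8, 0), (185.3, 19), (192.2, 0), (203.9, 12), (212.8, 0)]
217 [(207.5, 1), (209.6, 1), (215.9, 26), (219.7, 4), (288.9, 7), (292.5, 23)]
230 [(201.6, 2), (208.0, 0), (214.7, 39), (218.0, 15), (289.8, 15), (293.1, 38)]
new exp [[217.9, 99.3], [285.0, 99.4], [290.0, -102.1], [212.2, -102.2]]
60 [(211.8, 1), (216.7, 19), (220.1, 6), (232.1, 0), (281.7, 7), (285.2, 23), (292.4, 0), (294.9, 0)]
100 [(205.0, 1), (219.3, 16), (234.8, 0), (249.1, 0), (282.8, 18), (293.2, 1), (302.9, 1), (308.0, 0)]
130 [(212.5, 1), (218.8, 23), (222.3, 7), (280.6, 8), (284.1, 25), (295.9, 31), (301.0, 11), (306.0, 11)]
150 [(207.2, 1), (219.2, 22), (223.0, 6), (235.7, 0), (279.9, 8), (283.2, 26), (298.5, 1), (302.1, 1)]
vert [(77.1, 0), (82.7, 0), (99.0, 14), (103.1, 17), (163.8, 0), (177.8, 0), (185.3, 19), (203.9, 12)]
```

send_rows(
  commands=[
    {"hand": -1,"translation": [-0.0017,0.0008,0],"yaw": 0},
    {"hand": -1,"translation": [0,0,-0.003],"yaw": 0},
    {"hand": -1,"translation": [0,0,-0.002],"yaw": 0},
    {"hand": -1,"translation": [0,0,0],"yaw": 0},
    {"hand": -1,"translation": [0,0,0],"yaw": 0},
  ],
)

```text
time: 17.48
eef_pos: [0.5361, -0.3333, 0.0692]
tool_rot: [[0.171, 0.985, -0.0], [0.985, -0.171, 0.0], [-0.0, -0.0, -1.0]]
force: [-1.7, 2.9, 5.4]
opening: 0.0402
finger_force: 30.0
```

send_rows(
  commands=[
    {"hand": 1,"translation": [0,0,0],"yaw": 0},
    {"hand": 1,"translation": [0,0,0],"yaw": 0},
    {"hand": 1,"translation": [0,0,0],"yaw": 0},
    {"hand": 1,"translation": [0,0,0],"yaw": 0},
    {"hand": 1,"translation": [0,0,0.03],"yaw": 0},
    {"hand": 1,"translation": [0,0,0.05],"yaw": 0},
    {"hand": 1,"translation": [-0.008,-0.047,0.03],"yaw": 0},
    {"hand": 1,"translation": [-0.004,-0.023,0.02],"yaw": 0},
    {"hand": 1,"translation": [0,0,0],"yaw": 0},
    {"hand": 1,"translation": [0,0,0],"yaw": 0},
    {"hand": 1,"translation": [0,0,0],"yaw": 0},
  ],
)

```text
time: 18.85
eef_pos: [0.5238, -0.4016, 0.1965]
tool_rot: [[0.17, 0.985, -0.002], [0.985, -0.17, 0.002], [0.002, -0.002, -1.0]]
force: [-0.5, 0.2, -0.4]
opening: 0.0938
finger_force: 0.0
```

Run:
```python
from h import *
s,c,R=look('w9',[('half',(.537,-.3335,-.172),.05,.086,(1,2,3))])
g=cv2.imread('pics/w9.png').astype(float).sum(2)
L=np.array([.5411,-.3102]);u=np.array([.1716,.9852]);w=np.array([.9852,-.1716])
def uw(px,z): q=world(c,px,z)[:,:2]-L; return np.c_[q@u,q@w].round(4).tolist()
e=proj(c,np.c_[quad((.5369,-.3338,-.172),.05,.04),np.full(4,.086)]);print('half exp',e.round(1).tolist())
e2=proj(c,np.c_[quad((.5411,-.3102,-.172),.1,.04),np.full(4,.046)]);print('laid exp',e2.round(1).tolist())
for z,q,f0 in ((.086,e,.3),(.086,e,.7),(.046,e2,.6),(.046,e2,.8)):
    k=int(q[0,1]+(q[2,1]-q[0,1])*f0);
    if k>2: ed=edges(g,k-2,k+3,int(q[:,0].min())-10,int(q[:,0].max())+10,0,4);print(z,k,ed)
print('vert',edges(g,0,260,247,262,1,12))
cv2.imwrite('pics/w9c.png',cv2.resize(g[:260]/3,None,fx=1.5,fy=1.5))
```

```text
tcp [ 0.5238 -0.4016  0.1965] ang -0.1709 t 18.85 F [-0.5  0.2 -0.4] open 0.0938
half [ 0.5364 -0.3326 -0.1916] -131
half exp [[232.2, 137.3], [278.7, 137.3], [280.1, 76.0], [231.2, 75.9]]
laid exp [[235.0, 133.4], [276.0, 133.4], [278.1, 20.7], [233.4, 20.6]]
0.086 118 [(231.3, 89), (275.0, 3), (278.5, 17), (286.9, 24)]
0.086 94 [(229.1, 64), (234.1, 8), (276.2, 9), (279.2, 25)]
0.046 65 [(233.7, 14), (236.9, 4), (274.2, 7), (277.2, 22)]
0.046 43 [(233.7, 22), (236.7, 9), (274.8, 8), (278.0, 20)]
vert [(17.9, 18), (21.8, 22), (74.8, 8), (77.7, 5), (133.3, 8), (136.9, 44), (142.6, 12), (145.7, 13), (175.0, 66), (209.9, 57), (219.0, 5), (236.8, 4)][ WARN:0@0.644] global loadsave.cpp:1063 imwrite_ Unsupported depth image for selected encoder is fallbacked to CV_8U.
```

send_rows(
  commands=[
    {"hand": 1,"translation": [-0.035,0.01,-0.01],"yaw": 0},
    {"hand": 1,"translation": [-0.039,0.04,-0.015],"yaw": 0.02},
    {"hand": 1,"translation": [0,0.06,0],"yaw": 0.02},
    {"hand": 1,"translation": [0,0.06,0],"yaw": 0.02},
    {"hand": 1,"translation": [0,0.06,0],"yaw": 0.02},
    {"hand": 1,"translation": [0,0.06,0],"yaw": 0.02},
    {"hand": 1,"translation": [0,0.06,0],"yaw": 0.02},
    {"hand": 1,"translation": [0,0.06,0],"yaw": 0.02},
    {"hand": 1,"translation": [0,0.06,0],"yaw": 0.02},
    {"hand": 1,"translation": [0,0.06,0],"yaw": 0.02},
    {"hand": 1,"translation": [0,0.06,0],"yaw": 0.02},
    {"hand": 1,"translation": [0,0.06,0],"yaw": 0.02},
    {"hand": 1,"translation": [0.006,0.06,0],"yaw": 0.02},
    {"hand": 1,"translation": [0.006,0.052,0],"yaw": 0.021},
    {"hand": 1,"translation": [0.006,0.02,0],"yaw": 0},
    {"hand": 1,"translation": [0,0,0],"yaw": 0},
    {"hand": 1,"translation": [0,0,0],"yaw": 0},
    {"hand": 1,"translation": [0,0,0],"yaw": 0},
  ],
)

```text
time: 21.15
eef_pos: [0.4679, 0.3778, 0.1732]
tool_rot: [[-0.088, 0.996, -0.0], [0.996, 0.088, -0.0], [-0.0, -0.0, -1.0]]
force: [-1.4, -0.7, 1.1]
opening: 0.0939
finger_force: 0.0
```

Run:
```python
from h import *
look('w10',[('L',(.4655,.4445,.07),.1,.04,(0,1,2,3))])
```

```text
tcp [0.4679 0.3778 0.1732] ang 0.0879 t 21.15 F [-1.4 -0.7  1.1] open 0.0939
L [0.4653 0.4454 0.0773] -239
```

Good fit. Next I'll grasp it.

send_rows(
  commands=[
    {"hand": 1,"translation": [-0.001,0.034,0],"yaw": -0.01},
    {"hand": 1,"translation": [-0.0016,0.0336,0],"yaw": 0},
    {"hand": 1,"translation": [0,0,-0.03],"yaw": 0},
    {"hand": 1,"translation": [0,0,-0.04],"yaw": 0},
    {"hand": 1,"translation": [0,0,-0.04],"yaw": 0},
    {"hand": 1,"translation": [0,0,-0.025],"yaw": 0},
    {"hand": 1,"translation": [0,0,-0.0155],"yaw": 0},
    {"hand": 1,"translation": [0,0,0],"yaw": 0},
    {"hand": 1,"translation": [0,0,0],"yaw": 0},
    {"hand": -1,"translation": [0,0,0],"yaw": 0},
    {"hand": -1,"translation": [0,0,0],"yaw": 0},
    {"hand": -1,"translation": [0,0,0],"yaw": 0},
    {"hand": -1,"translation": [0,0,0],"yaw": 0},
    {"hand": -1,"translation": [0,0,0],"yaw": 0},
    {"hand": -1,"translation": [0,0,0],"yaw": 0},
  ],
)

```text
time: 23.08
eef_pos: [0.4656, 0.4464, 0.0227]
tool_rot: [[-0.079, 0.997, 0.0], [0.997, 0.079, 0.0], [0.0, 0.0, -1.0]]
force: [0.9, -0.1, -0.1]
opening: 0.0397
finger_force: 30.0
```

send_rows(
  commands=[
    {"hand": -1,"translation": [-0.005,0,0.035],"yaw": 0},
    {"hand": -1,"translation": [-0.005,0,0.04],"yaw": 0},
    {"hand": -1,"translation": [-0.0056,0,0.037],"yaw": -0.021},
    {"hand": -1,"translation": [0,-0.059,0],"yaw": -0.02},
    {"hand": -1,"translation": [0,-0.059,0],"yaw": -0.02},
    {"hand": -1,"translation": [0,-0.059,0],"yaw": -0.02},
    {"hand": -1,"translation": [0,-0.059,0],"yaw": -0.02},
    {"hand": -1,"translation": [0,-0.059,0],"yaw": -0.02},
    {"hand": -1,"translation": [0,-0.059,0],"yaw": -0.02},
    {"hand": -1,"translation": [0,-0.059,0],"yaw": -0.02},
    {"hand": -1,"translation": [0,-0.059,0],"yaw": -0.02},
    {"hand": -1,"translation": [0,-0.059,0],"yaw": -0.02},
    {"hand": -1,"translation": [0,-0.059,0],"yaw": -0.02},
    {"hand": -1,"translation": [0.03,-0.04,0],"yaw": -0.02},
    {"hand": -1,"translation": [0.035,-0.04,0],"yaw": -0.01},
    {"hand": -1,"translation": [0.0355,-0.033,0],"yaw": 0},
    {"hand": -1,"translation": [0,0,0],"yaw": 0},
    {"hand": -1,"translation": [0,0,0],"yaw": 0},
    {"hand": -1,"translation": [0,0,0],"yaw": 0},
  ],
)

```text
time: 25.45
eef_pos: [0.5495, -0.2555, 0.1345]
tool_rot: [[0.171, 0.985, -0.001], [0.985, -0.171, 0.001], [0.0, -0.001, -1.0]]
force: [0.3, -0.0, -2.1]
opening: 0.0396
finger_force: 30.0
```

Run:
```python
from h import *
s,c,g=held('w11',.05)
e=proj(c,np.c_[quad((.5586,-.2097,-.172),.1,.04),np.full(4,.046)]);print('new exp',e.round(1).tolist())
for k in (85,100,115): print(k,edges(g,k-2,k+3,215,295,0,8))
print('new end',edges(g,40,150,245,265,1,5))
h=proj(c,np.c_[quad((.537,-.3335,-.172),.05,.04),np.full(4,.086)]);print('half exp',h.round(1).tolist())
print(edges(g,300,383,245,262,1,6))
for k in (365,372): print(k,edges(g,k-2,k+3,200,310,0,8))
```

```text
tcp [ 0.5495 -0.2555  0.1345] ang -0.1714 u,w 0.0553 -0.0011 F [ 0.3 -0.  -2.1] t 25.45
model [[212.6, 156.5], [294.4, 156.5], [253.6, 144.7], [215.7, 249.8], [291.2, 249.8]]
rows [(127.3, 0), (138.4, 0), (147.2, 24), (159.0, 16), (165.1, 0), (169.2, 0)]
168 [(201.7, 30), (214.1, 100), (218.3, 4), (290.1, 6), (294.0, 31), (308.5, 10)]
181 [(201.9, 28), (204.7, 7), (214.4, 87), (289.8, 7), (293.5, 28), (308.1, 17)]
new exp [[231.0, 197.2], [278.9, 197.3], [281.8, 70.4], [228.7, 70.4]]
85 [(223.5, 0), (228.7, 33), (231.9, 10), (240.2, 0), (268.3, 0), (278.0, 10), (281.1, 33), (290.6, 0)]
100 [(220.2, 0), (228.9, 32), (232.3, 9), (264.9, 0), (277.7, 8), (281.0, 31), (287.6, 1), (293.2, 0)]
115 [(220.8, 0), (229.1, 30), (232.5, 8), (241.7, 0), (249.7, 0), (263.1, 0), (277.2, 8), (280.5, 26)]
new end [(54.0, 11), (57.0, 2), (72.2, 23), (75.7, 3), (147.2, 24)]
half exp [[229.8, 331.8], [279.7, 331.8], [281.1, 276.3], [228.6, 276.3]]
[(317.8, 80), (322.3, 4), (354.2, 65), (362.4, 4), (366.7, 4), (370.2, 3)]
365 [(209.9, 7), (231.6, 4), (235.9, 6), (246.8, 5), (252.3, 6), (271.1, 8), (277.6, 7), (286.3, 5)]
372 [(216.5, 7), (219.8, 6), (272.1, 6), (291.2, 5), (294.1, 4), (299.6, 5), (302.8, 6), (307.1, 5)]
```

send_rows(
  commands=[
    {"hand": -1,"translation": [0,0.0015,-0.01],"yaw": 0},
    {"hand": -1,"translation": [0,0,-0.025],"yaw": 0},
    {"hand": -1,"translation": [0,0,-0.02],"yaw": 0},
    {"hand": -1,"translation": [0,0,-0.006],"yaw": 0},
    {"hand": -1,"translation": [0,0,0],"yaw": 0},
    {"hand": -1,"translation": [0,0,0],"yaw": 0},
    {"hand": -1,"translation": [0,0,0],"yaw": 0},
  ],
)

```text
time: 26.38
eef_pos: [0.5509, -0.2555, 0.0747]
tool_rot: [[0.171, 0.985, 0.001], [0.985, -0.171, -0.001], [-0.001, 0.002, -1.0]]
force: [-0.5, -0.3, -2.4]
opening: 0.0399
finger_force: 30.0
```

Run:
```python
from h import *
s,c,g=held('w12',.05)
e=proj(c,np.c_[quad((.5586,-.2097,-.172),.1,.04),np.full(4,.046)]);print('new exp',e.round(1).tolist())
for k in (70,90,115): print(k,edges(g,k-2,k+3,205,305,0,8))
print('new end',edges(g,10,150,245,265,1,5))
```

```text
tcp [ 0.5509 -0.2555  0.0747] ang -0.172 u,w 0.0556 0.0003 F [-0.5 -0.3 -2.4] t 26.375
model [[212.7, 156.5], [294.5, 156.5], [253.5, 144.7], [215.8, 249.8], [291.3, 249.8]]
rows [(117.0, 0), (121.9, 0), (128.9, 0), (147.2, 25), (158.9, 15), (169.3, 0)]
168 [(213.9, 32), (217.6, 6), (290.1, 7), (294.0, 34), (302.1, 1), (305.3, 1)]
181 [(206.3, 1), (214.1, 31), (217.9, 7), (230.9, 0), (289.8, 8), (293.5, 29)]
new exp [[222.9, 224.1], [283.2, 224.0], [287.4, 63.5], [218.6, 63.5]]
70 [(219.2, 18), (223.3, 2), (240.1, 0), (249.1, 0), (281.8, 3), (285.8, 24), (290.2, 0), (298.0, 0)]
90 [(206.7, 0), (219.1, 34), (222.8, 10), (248.8, 0), (261.9, 0), (267.3, 0), (282.6, 10), (286.1, 34)]
115 [(206.8, 0), (219.9, 34), (223.5, 9), (264.0, 0), (282.0, 11), (285.5, 29), (296.8, 0), (302.5, 0)]
new end [(11.3, 22), (44.2, 12), (66.1, 25), (69.9, 4), (147.2, 25)]
```

send_rows(
  commands=[
    {"hand": -1,"translation": [-0.0009,-0.0009,0],"yaw": 0},
    {"hand": -1,"translation": [0,0,-0.003],"yaw": 0},
    {"hand": -1,"translation": [0,0,-0.0025],"yaw": 0},
    {"hand": -1,"translation": [0,0,0],"yaw": 0},
    {"hand": -1,"translation": [0,0,0],"yaw": 0},
  ],
)

```text
time: 27.05
eef_pos: [0.5495, -0.2561, 0.0687]
tool_rot: [[0.171, 0.985, -0.0], [0.985, -0.171, -0.0], [-0.0, -0.0, -1.0]]
force: [-2.1, 1.2, 4.1]
opening: 0.0398
finger_force: 30.0
```

send_rows(
  commands=[
    {"hand": 1,"translation": [0,0,0],"yaw": 0},
    {"hand": 1,"translation": [0,0,0],"yaw": 0},
    {"hand": 1,"translation": [0,0,0],"yaw": 0},
    {"hand": 1,"translation": [0,0,0],"yaw": 0},
    {"hand": 1,"translation": [0,0,0.03],"yaw": 0},
    {"hand": 1,"translation": [0,0,0.05],"yaw": 0},
    {"hand": 1,"translation": [-0.008,-0.047,0.04],"yaw": 0},
    {"hand": 1,"translation": [-0.008,-0.047,0.04],"yaw": 0},
    {"hand": 1,"translation": [-0.008,-0.047,0.02],"yaw": 0},
    {"hand": 1,"translation": [-0.002,-0.012,0],"yaw": 0},
    {"hand": 1,"translation": [0,0,0],"yaw": 0},
    {"hand": 1,"translation": [0,0,0],"yaw": 0},
    {"hand": 1,"translation": [0,0,0],"yaw": 0},
  ],
)

```text
time: 28.68
eef_pos: [0.5237, -0.4075, 0.2474]
tool_rot: [[0.17, 0.986, -0.001], [0.986, -0.17, 0.001], [0.001, -0.001, -1.0]]
force: [-0.8, -0.2, 0.1]
opening: 0.0943
finger_force: 0.0
```

Run:
```python
from h import *
s,c,R=look('w13',[])
g=cv2.imread('pics/w13.png').astype(float).sum(2)
L=np.array([.5411,-.3102]);u=np.array([.1716,.9852]);w=np.array([.9852,-.1716])
def uw(px,z): q=world(c,px,z)[:,:2]-L; return np.c_[q@u,q@w].round(4).tolist()
ctr=lambda uu: L+u*uu
for n,uu,Ln in (('half',-.0236,.05),('full',.0537,.1)):
    e=proj(c,np.c_[quad((*ctr(uu),-.172),Ln,.04),np.full(4,.086)]);print(n,'exp',e.round(1).tolist())
    for f0 in (.2,.5,.8):
        k=int(e[0,1]+(e[2,1]-e[0,1])*f0)
        if k>3: print(k,edges(g,k-2,k+3,int(e[:,0].min())-8,int(e[:,0].max())+9,0,5))
v=edges(g,0,230,247,262,1,10);print('vert',v)
for a,_ in v: print(a,uw([(254,a)],.086))
cv2.imwrite('pics/w13c.png',cv2.resize(cv2.imread('pics/w13.png')[:230],None,fx=1.56,fy=1.56))
cv2.imwrite('pics/fin.png',np.vstack([cv2.resize(cv2.imread('pics/w13.png')[:170,150:400],(588,400),interpolation=cv2.INTER_CUBIC),cv2.resize(get_image('top')[185:255,130:430],(588,137))]))
```

```text
tcp [ 0.5237 -0.4075  0.2474] ang -0.1704 t 28.675 F [-0.8 -0.2  0.1] open 0.0943
half exp [[234.4, 124.7], [274.4, 124.8], [275.3, 71.9], [233.7, 71.8]]
114 [(227.6, 2), (233.7, 88), (258.9, 0), (269.8, 5), (274.5, 11)]
98 [(226.3, 1), (233.7, 85), (241.9, 0), (271.3, 6), (274.3, 21)]
82 [(233.0, 72), (237.0, 3), (240.5, 1), (271.8, 8), (275.0, 22)]
full exp [[233.7, 69.3], [275.4, 69.4], [277.7, -51.6], [232.0, -51.7]]
45 [(232.2, 21), (235.3, 7), (272.1, 7), (275.2, 21), (280.0, 1)]
8 [(227.1, 0), (231.8, 25), (235.0, 9), (272.8, 7), (276.0, 23)]
vert [(67.8, 14), (72.3, 16), (121.7, 9), (125.2, 44), (130.1, 12), (133.4, 14), (155.2, 5), (162.8, 56), (192.7, 54), (213.2, 5)]
67.8 [[0.0051, -0.0005]]
72.3 [[0.001, -0.0005]]
121.7 [[-0.0456, -0.0004]]
125.2 [[-0.049, -0.0004]]
130.1 [[-0.0539, -0.0004]]
133.4 [[-0.0572, -0.0004]]
155.2 [[-0.0794, -0.0003]]
162.8 [[-0.0873, -0.0003]]
192.7 [[-0.1194, -0.0002]]
213.2 [[-0.1424, -0.0001]]
```

View pics/fin.png

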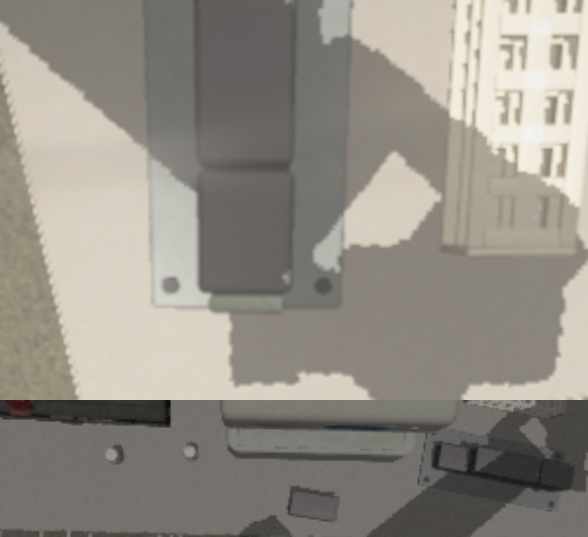

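The picture shows the half block against the stop and the full block next to it in line, with a thin closed joint at row 165. The lower course steps out beyond it, and the three-quarter block is where it was. I'll hand it in.

```bash
python3 -c "
from plant import *
print(job_done())"
```

```text
the job is handed in; nothing more can be done
None
```

The wall is built and handed in at about 29 s of the 64 s allowed: bottom course finished, half block against the end stop, full block bridging the joint, and in the last pictures faces in line and joints closed to about 2 mm; the judge returned no verdict.

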